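# Square a board up in the assembly jig

## Task

Gently push the pale pine board along the grey jig, using only the outside of the fingers, until it lies flat in the corner of the jig: one long edge flush along the metal fence and one end against the metal end stop. Also push the orange sliding jaw along its track until it rests against the board's other end. Do not pinch the board or pick it up, leave the other things where they are, and finish clear of everything.

Things in the scene. Friction and masses are not known exactly. Their poses are not given: they have to be found in the camera images.
- jig: Assembly jig, fixed to the bench: a smooth grey plate 240 (x) x 400 (y) x 12 mm (top at z = 12 mm). Origin: centre of its underside, on the bench. Its x axis points away from the robot, y to the left (within 0.25 rad), z up. Along its far side is an aluminium fence, across its right part an aluminium end stop, on its left the orange jaw.
- fence (a point): Middle of the top edge of the fence's working face, which looks to the jig's -x. In the jig's frame the face is at x = +100 mm and runs from y = -200 to +100 mm; the fence is 20 mm thick and stands 22 mm above the plate (top at z = 34 mm).
- stop (a point): Middle of the top edge of the end stop's working face, which looks to the jig's +y. In the jig's frame the face is at y = -150 mm and runs from x = 0 to the fence; the stop is 30 mm thick, top at z = 34 mm.
- board: Loose pale pine board, 60 (x) x 150 (y) x 28 mm (z), about 0.13 kg, lying flat on the jig's plate, a little askew. Origin: centre of its underside. Its long edges run along its y axis. It starts well away from fence, end stop and jaw. It slides under 1 to 3 N.
- jaw (a joint): Travel of the orange jaw along its track, m: 0 = fully open (its face is then at y = +150 mm in the jig's frame), growing as it moves to the jig's -y, towards the end stop; limit 0.165. The jaw is guided and cannot turn or lift; it moves under about 3 N and stays where it is left. It can push the board along.
- jaw_face (a point): Centre of the jaw's face that meets the board's end; the face looks to the jig's -y. The jaw is a block 70 (x) x 35 (y) mm, centred on the jig's x = +55 mm, from 1 to 35 mm above the plate (top at z = 47 mm). This point is 30 mm above the bench.
- jaw_back (a point): Centre of the jaw's back, the side that looks to the jig's +y (away from the board), where it can be pushed; 30 mm above the bench.
- tape: Bystander: a blue tape roll, diameter 52 mm, 22 mm high, lying on the jig plate's near right corner. Origin: centre of its underside.
- offcut: Bystander: a dark wood offcut 40 x 55 x 22 mm lying on the jig plate's near left corner. Origin: centre of its underside.
- glue: Bystander: a white glue bottle with yellow label, diameter 60, 170 mm high, standing to the right of the jig. Origin: centre of its underside.
- mug: Bystander: a blue mug, diameter 80, 90 mm high, standing to the right of the jig. Origin: centre of its underside.
- hammer: Bystander: a hammer lying beyond the jig, roughly along y, under 50 mm high. Origin: on its handle line, at the bench.
- paint_can: Bystander: a red can, diameter 90, 100 mm high, standing to the left of the jig. Origin: centre of its underside.
- screwdriver: Bystander: a screwdriver lying to the left of the jig, under 40 mm high. Origin: on its long axis, at the bench.
Things that resemble listed ones, but are neither listed nor needed, are in the scene too. Leave any black look-alike of the board alone.

How it is judged:
At the end, for the whole second after the job is handed in: The board lies flat on the plate, within 3 mm of touching the fence and of touching the end stop, parallel to the fence within 0.025 rad, at rest; the jaw's face is within 3 mm of the board's free end (x of board in the frame of jig between 0.067 and 0.073 m and y of board in the frame of jig between -0.078 and -0.072 m and z of board in the frame of jig below 0.015 m and angle between the y axis of board and the y axis of jig, either way round below 0.025 rad and angle between board's own z axis and vertical below 0.04 rad and y of jaw_face in the frame of board below 0.078 m and linear speed of board below 0.01 m/s).
It fails at once if the board is lifted more than 10 mm off the plate or tipped by more than 0.2 rad (z of board in the frame of jig above 0.022 m or angle between board's own z axis and vertical above 0.2 rad).
It fails at once if the board is pinched or pressed with more than 35 N (contact force between the fingers and board above 35 N).
It fails at once if another thing is moved more than 15 mm (distance of any of tape, offcut, glue, mug, hammer, paint_can, screwdriver from where it was at the start of the episode above 0.015 m).
It also fails if it takes over 45 s, if anything falls off the work surface, if the arm or the gripper's body presses on something with over 40 N, if the wrist force passes 120 N, or if a joint passes its speed limit or range.

## Robot

A 6-joint arm with a two-finger parallel gripper is mounted at the origin on the work surface. World frame = base frame: x ahead of the robot, y to its left, z up, the work surface at z = 0. Lengths are in m, angles in rad, forces in N, time in s.
With the tool pointing down it reaches from about 0.35 to 0.775 m from the base axis. Payload 5.5 kg.
Tool frame: the origin (TCP) lies on the centre line of the jaws, within the pads' length; the fingertips stand 11 mm ahead of it and the grasp point (between the pads) lies 8 mm behind it; z points along the fingers, y is the line along which they close (so a half turn about z gives the same grasp; the last joint's range is limited). The gripper opens to 85 mm and grips with 20 to 120 N. Pads are 22 mm wide; open, the fingers measure 114 mm over their backs; the gripper's body (76 mm by 85 mm) begins 54 mm behind the grasp point. The pads swing forward as they close: fully open they stand 13 mm farther back than shut.
Start: joints at [-1.448, 0.313, 0.046, 1.304, 0, 1.431], TCP at [0.149, -0.555, 0.242] pointing down, gripper open.
Joint ranges: [-2.76, 2.76], [-0.86, 1.69], [-1.03, 1.26], [-2.2, 2.34], [-1.47, 1.5], [-3.14, 3.14]. Speed limits (rad/s): [2.57, 2.57, 3.14, 3.14, 3.14, 3.14].

## Interface

Orientations are given as a unit quaternion [w, x, y, z].
In Python, from workcell import get_state, eyes, env gives the robot as it stands.
- The arm moves only by the shell command python3 -m inch 'ROWS' [OPENING] [FORCE]. ROWS is JSON, one flat list of numbers, 4 for each row, row after row: the shift along the tool's x, y, z in cm, then the turn about the tool's z in rad. A call has exactly 5 rows; each row shifts and turns the commanded pose from where the row before left it, along the tool's axes as they then stand; what a row does not reach is not made up. A row lasts 1/12 s, in which the tool goes at most 41.7 mm and 7.16 degrees, less where a joint would pass 70% of its speed; a pose out of reach is approached as far as the arm can. A call is refused whole if a number of a shift passes 4.17 or a number of a turn 0.125, either way. A call with a gripper value outside its range is refused whole. OPENING is the opening, from -1 (shut) to 1 (fully open), set as the call begins (- or left out, the last holds). The fingers move at their own pace and stop on an object; FORCE is the grip in N (left out, the last holds). Time passes only in rows, so rows that do not move let the fingers close, or fill a call up. It gives the time, the measured TCP pose, the force, the opening and the grip force at its end, in the units of the state.
- get_state(): the state, without advancing time (a new reading comes with each control period).
- eyes.read_camera(name): name is "side" or "top"; returns the picture (384x512x3 uint8, red, green, blue); there is no depth.
- eyes.camera_info(name): a dict with "fovy" (degrees; the focal length in pixels is half the picture's height over the tangent of half this angle, whatever the lens; pixels are square), "cx", "cy" (the principal point, pixels), "xyz" and "orientation" of the camera in the world. Camera axes: x right, y down, z forward; pixel columns grow to the right and rows downward; lengths in m; the calibration is good to about 2 mm. A picture is of the moment at which its call begins. camera_info takes no time and is no camera call.
- env.hand_in(): hands the job in; it is judged then, once.
The state is a dict: "clock": time; "joint_pos": joint angles; "qvel": joint speeds; "tau": joint torques, N m; "tcp_pos": TCP position; "orientation": TCP orientation; "wrist_force": force on the tool from outside, world axes, zero at the start; "ft_torque": the same for the moment, N m; "finger_gap": finger opening in m; "grip_force": force on a finger pad.
Only numpy, scipy, OpenCV 4.12 (cv2) and the standard library are available. Lean on these libraries where they do the work, as an engineer would, in place of code of your own. Each camera call takes 0.05 s, during which the arm holds its last target. There are 200 camera calls.

## Working session

There is one attempt and no reset: what is moved stays moved. The work goes in short steps, Python scripts to look and compute and a shell command to move; the robot and the scene stay as the last step left them, time stands still between calls to the robot, and variables do not carry over. Pictures are saved under pics/ and viewed, at most 10 in all, crops included, and the job is handed in when it is done.

```bash
mkdir -p pics; cat > h.py <<'E'
import numpy as np, cv2
from scipy.spatial.transform import Rotation as R
from workcell import get_state, eyes, env
def cam(n):
    c=eyes.camera_info(n); f=192/np.tan(np.radians(c['fovy'])/2)
    q=c['orientation']; return c,f,R.from_quat([q[1],q[2],q[3],q[0]]).as_matrix(),np.array(c['xyz'])
def cast(n,uv,z):
    c,f,M,o=cam(n); uv=np.atleast_2d(np.float64(uv))
    d=np.c_[(uv[:,0]-c['cx'])/f,(uv[:,1]-c['cy'])/f,np.ones(len(uv))]@M.T
    return o+d*((z-o[2])/d[:,2])[:,None]
def proj(n,p):
    c,f,M,o=cam(n); q=(np.atleast_2d(p)-o)@M
    return np.c_[c['cx']+f*q[:,0]/q[:,2],c['cy']+f*q[:,1]/q[:,2]]
E
python3 - <<'E'
from h import *
for n in('top','side'):
    print(eyes.camera_info(n)); im=eyes.read_camera(n); cv2.imwrite(f'pics/{n}0.png',cv2.resize(im[...,::-1],(800,600)))
    np.save(f'{n}0.npy',im)
print(get_state())
E
```

```text
{'fovy': 45.81177719287687, 'cx': 257.0603022594054, 'cy': 198.2150110908892, 'xyz': array([ 0.33744719, -0.00353632,  1.33760087]), 'orientation': array([-0.05390222,  0.71459116, -0.69586716,  0.04714793])}
{'fovy': 42.59795026076852, 'cx': 254.87182222245346, 'cy': 195.61649053910725, 'xyz': array([ 0.81969841, -1.28222631,  1.06065878]), 'orientation': array([-0.44290183,  0.8887478 ,  0.10653335, -0.05114642])}
{'clock': 0.1, 'joint_pos': array([-1.44759174e+00,  3.13971328e-01,  4.51072956e-02,  1.30355977e+00,
        9.50830836e-06,  1.43119199e+00]), 'qvel': array([-0.00063514, -0.00063312,  0.00233186,  0.00046709, -0.00124351,
        0.00070056]), 'tau': array([ 1.84880315e-03, -4.81727993e+01,  2.99242973e+01,  1.28089564e-02,
       -8.04079968e-05,  1.21002498e-05]), 'tcp_pos': array([ 0.14932139, -0.55484607,  0.24147782]), 'orientation': array([-8.13673979e-04,  9.91378522e-01,  1.31026576e-01,  1.14264865e-05]), 'wrist_force': array([-0.08886074, -0.2007505 ,  0.38082493]), 'ft_torque': array([ 0.03012386, -0.00270692,  0.00158537]), 'grip_force': 0.0, 'finger_gap': 0.08536251118490575}
```

View pics/top0.png

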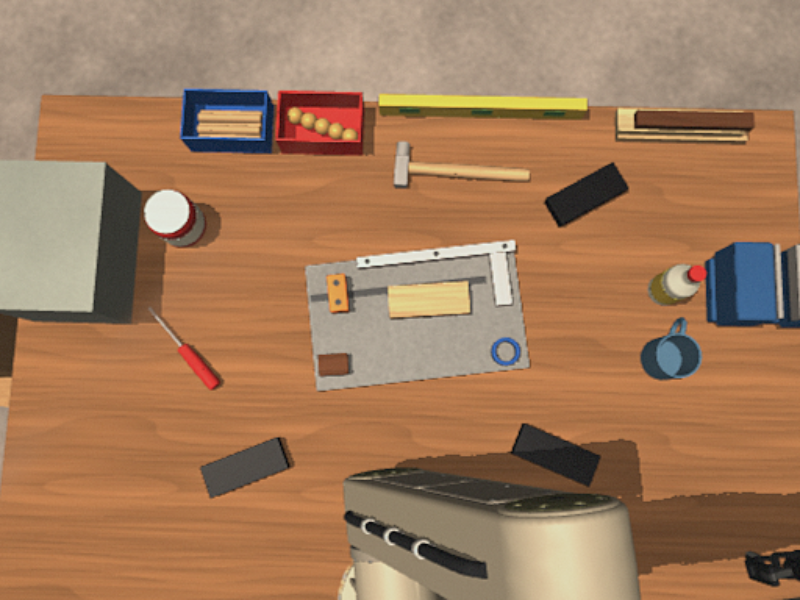

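View pics/side0.png

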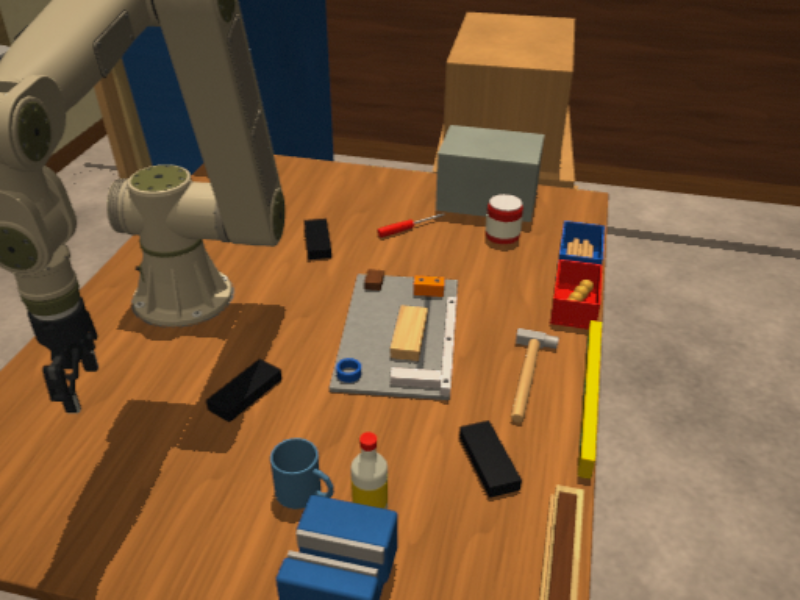

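The top view shows the jig at about (418,315), with the fence along (357–515,255), the stop at (502,278) and the orange jaw at (338,293). The pale board is at (429,299), the tape at (506,351) and the offcut at (333,364). The black boards at (586,194), (245,466) and (556,454) are look-alikes, and only the pale one lying on the plate fits the description. Next I'll measure it and view an enlarged crop to confirm.

```bash
cat >> h.py <<'E'
def blob(im,lo,hi,box):
    hsv=cv2.cvtColor(im,cv2.COLOR_RGB2HSV); m=cv2.inRange(hsv,np.array(lo),np.array(hi))
    k=np.zeros_like(m); x0,y0,x1,y1=box; k[y0:y1,x0:x1]=m[y0:y1,x0:x1]
    n,l,s,_=cv2.connectedComponentsWithStats(k); i=1+np.argmax(s[1:,4])
    return np.uint8(l==i)
def rect(n,m,z):
    c=max(cv2.findContours(m,0,cv2.CHAIN_APPROX_NONE)[0],key=len).reshape(-1,2)
    p=cast(n,c,z)[:,:2]; r=cv2.minAreaRect(np.float32(p*1000)); return r,cv2.boxPoints(r)
E
cat > meas.py <<'E'
from h import *
def meas(im,n='top',box=(190,145,345,255)):
    o={}
    for k,lo,hi,z in (('board',(15,50,110),(32,170,255),.040),('jaw',(6,171,120),(19,255,255),.047),('offcut',(0,60,20),(12,200,130),.034),('tape',(105,120,40),(125,255,255),.034),('white',(0,0,205),(180,30,255),.034)):
        try: m=blob(im,lo,hi,box); o[k]=(rect(n,m,z),m)
        except Exception as e: print(k,e)
    return o
E
python3 - <<'E'
from meas import *
np.set_printoptions(precision=1,suppress=True)
im=np.load('top0.npy'); o=meas(im)
for k,(r,m) in o.items(): print(k,m.sum(),np.round(r[0][0],1),np.round(r[0][1],1),r[0][2]); print(r[1].tolist())
c=im[145:255,190:345,::-1].copy(); c=cv2.resize(c,None,fx=5,fy=5,interpolation=0)
for k,(r,m) in o.items():
    cs,_=cv2.findContours(cv2.resize(m[145:255,190:345],None,fx=5,fy=5,interpolation=0),0,2); cv2.drawContours(c,cs,-1,(255,0,255),1)
cv2.imwrite('pics/crop.png',c)
# plate corners (viewed px/800) at z=.012
print(cast('top',np.array([[306,267],[318,390],[529,368],[515,247]])*.64,.012)*1000)
E
```

```text
board 1102 [545.2 -36.5] [ 64.8 151.4] 5.105545997619629
[[506.1806640625, 35.99010467529297], [519.656005859375, -114.83393096923828], [584.188720703125, -109.06824493408203], [570.71337890625, 41.75579071044922]]
jaw 64 [552.8 128.6] [69.4 29.9] 4.828107833862305
[[516.9947509765625, 140.58502197265625], [519.5103759765625, 110.8026123046875], [588.65771484375, 116.64324951171875], [586.14208984375, 146.4256591796875]]
offcut 134 [421.6 135.7] [39.1 54.5] 5.604971408843994
[[399.5323181152344, 160.89756774902344], [404.8572082519531, 106.6388931274414], [443.7325744628906, 110.45405578613281], [438.4076843261719, 164.71273803710938]]
tape 116 [ 453.8 -181.3] [49.  48.8] 0.5114055275917053
[[429.099609375, -157.11805725097656], [429.53497314453125, -205.89247131347656], [478.55389404296875, -205.45494079589844], [478.1185302734375, -156.68052673339844]]
white 864 [585.3 -56. ] [117.7 295.9] 7.2910380363464355
[[508.1308898925781, 83.29289245605469], [545.6810302734375, -210.19618225097656], [662.4071044921875, -195.2617950439453], [624.85693359375, 98.22727966308594]]
[[ 605.6  196.1   12. ]
 [ 373.5  163.    12. ]
 [ 424.7 -228.2   12. ]
 [ 654.7 -201.2   12. ]]
```

View pics/crop.png

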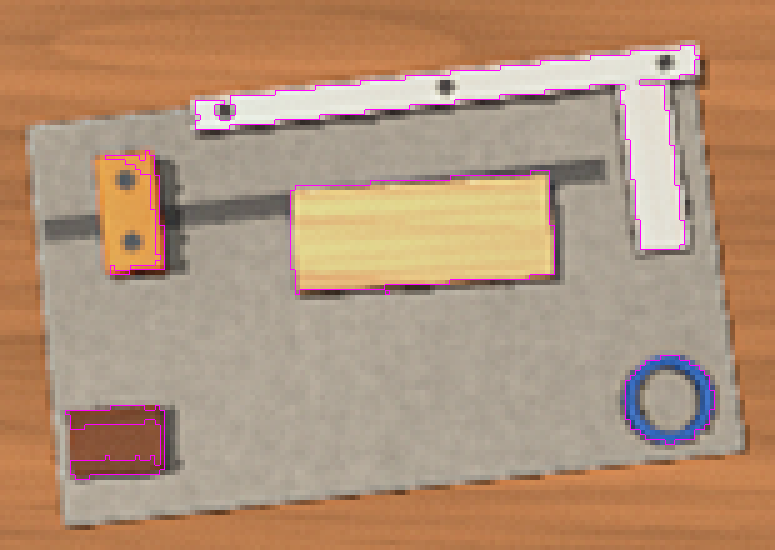

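The crop confirms the pale board on the plate, with clean masks on the board, tape and white metal. Now I'll fit the jig frame from the fence and stop edges.

```bash
cat >> h.py <<'E'
def crop2w(p,z): return cast('top',np.array(p)/5+[190,145]-.5,z)[:,:2]
E
python3 - <<'E'
from meas import *
np.set_printoptions(precision=4,suppress=True)
F=crop2w([[195,130],[618,88]],.034); S=crop2w([[622,90],[640,249]],.034)
P=crop2w([[28,126],[65,526],[746,452]],.012)
d=F[0]-F[1]; print('fence yaw',np.arctan2(-d[0],d[1])); e=S[0]-S[1]; print('stop yaw',np.arctan2(e[1],e[0])); g=P[1]-P[2]; print('plate near yaw',np.arctan2(-g[0],g[1]),np.linalg.norm(g))
for yaw in (np.arctan2(-g[0],g[1]),np.arctan2(-d[0],d[1])):
    M=np.array([[np.cos(yaw),-np.sin(yaw)],[np.sin(yaw),np.cos(yaw)]])
    fx=(F@M)[:,0].mean(); sy=(S@M)[:,1].mean()
    O=M@[fx-.1,sy+.15]; print('yaw',yaw,'origin',O)
    J=lambda p:(np.array(p)-O)@M
    print('plate',J(P)); o=meas(np.load('top0.npy'))
    for k in('board','jaw','offcut','tape'): r=o[k][0]; print(k,J(r[1]/1000).round(4).tolist(),J(np.array(r[0][0])/1000))
    print('jaw corners',J(crop2w([[95,157],[156,153],[165,268],[107,273]],.047)))
    print('board corners',J(crop2w([[293,188],[548,173],[553,278],[299,291]],.040)))
    s=get_state(); print('tcp',J(s['tcp_pos'][:2]))
E
```

```text
fence yaw 0.12643401234418655
stop yaw 0.11966354830566744
plate near yaw 0.1345697623552724 0.39822627268746774
yaw 0.1345697623552724 origin [ 0.5181 -0.0158]
plate [[ 0.119   0.2002]
 [-0.1193  0.1996]
 [-0.1193 -0.1986]]
board [[-0.0049, 0.0529], [-0.0117, -0.0983], [0.053, -0.1013], [0.0599, 0.05]] [ 0.0241 -0.0242]
jaw [[0.0199, 0.1551], [0.0184, 0.1253], [0.0877, 0.1218], [0.0892, 0.1516]] [0.0538 0.1385]
offcut [[-0.0938, 0.191], [-0.0958, 0.1365], [-0.0568, 0.1351], [-0.0548, 0.1896]] [-0.0753  0.1631]
tape [[-0.1072, -0.1281], [-0.1133, -0.1765], [-0.0646, -0.1826], [-0.0585, -0.1342]] [-0.0859 -0.1554]
jaw corners [[0.0887 0.1589]
 [0.0872 0.1236]
 [0.0197 0.1249]
 [0.0204 0.1583]]
board corners [[ 0.0594  0.047 ]
 [ 0.0521 -0.1011]
 [-0.0093 -0.0965]
 [-0.0009  0.0498]]
tcp [-0.4378 -0.4847]
yaw 0.12643401234418655 origin [ 0.5182 -0.0154]
plate [[ 0.1171  0.2007]
 [-0.1211  0.1982]
 [-0.1179 -0.2   ]]
board [[-0.0055, 0.0525], [-0.0111, -0.0988], [0.0536, -0.1013], [0.0593, 0.0501]] [ 0.0241 -0.0244]
jaw [[0.0184, 0.1549], [0.0172, 0.125], [0.0865, 0.1221], [0.0878, 0.1519]] [0.0525 0.1385]
offcut [[-0.0955, 0.1898], [-0.0971, 0.1353], [-0.058, 0.1342], [-0.0565, 0.1887]] [-0.0768  0.162 ]
tape [[-0.1063, -0.1294], [-0.112, -0.1778], [-0.0633, -0.1836], [-0.0576, -0.1351]] [-0.0848 -0.1565]
jaw corners [[0.0872 0.1592]
 [0.086  0.1238]
 [0.0185 0.1246]
 [0.019  0.158 ]]
board corners [[ 0.0588  0.047 ]
 [ 0.0528 -0.101 ]
 [-0.0087 -0.097 ]
 [-0.0015  0.0494]]
tcp [-0.434  -0.4886]
```

The two fits agree: jig origin is about (0.518, −0.0155) with yaw about 0.131. In the jig frame the board is at (0.026, −0.025), askew by −0.045 rad, and the jaw's back is at y ≈ 0.159. The sizes check out against those given. I'll shut the fingers, align the tool with the jig and travel over.

```bash
python3 -m inch '[0,0,0,0.066, 0,0,0,0.066, 2.6,-3,0,0, 2.6,-3,0,0, 2.6,-3,0,0]' -1
python3 -m inch '[2.6,-3,0,0, 2.6,-3,0,0, 2.6,-3,0,0, 2.6,-3,0,0, 2.6,-3,0,0]'
python3 -m inch '[2.6,-3,0,0, 2.6,-3,0,0, 2.6,-3,0,0, 2.6,-3,0,0, 2.6,-3,0,0]'
cat >> h.py <<'E'
Y=.131; O=np.array([.518,-.0155]); MJ=np.array([[np.cos(Y),-np.sin(Y)],[np.sin(Y),np.cos(Y)]])
def J(p): return (np.array(p)[...,:2]-O)@MJ
def tj():
    s=get_state(); q=s['orientation']; r=R.from_quat([q[1],q[2],q[3],q[0]]).as_matrix()
    f=s['wrist_force']; print('t',round(s['clock'],2),'jig',J(s['tcp_pos']).round(4),'z',s['tcp_pos'][2].round(4),'toolx-yaw',np.arctan2(r[1,0],r[0,0])-Y,'Fjig',(f[:2]@MJ).round(2),f[2].round(2),'gap',s['finger_gap'])
if __name__=='__main__': tj()
E
python3 h.py
```

```text
clock: 0.52
tcp_pos: [0.215, -0.4547, 0.2414]
orientation: [-0.001, 0.998, 0.064, -0.0]
wrist_force: [1.6, 0.3, 0.2]
finger_gap: 0.0255
grip_force: 0.0
clock: 0.93
tcp_pos: [0.3247, -0.2883, 0.2421]
orientation: [-0.0, 0.998, 0.065, -0.0]
wrist_force: [-0.3, -0.2, 0.7]
finger_gap: -0.0002
grip_force: 0.0
clock: 1.35
tcp_pos: [0.4341, -0.1226, 0.2422]
orientation: [0.0, 0.998, 0.065, -0.0]
wrist_force: [1.1, -1.1, 0.2]
finger_gap: 0.0002
grip_force: 0.0
t 1.35 jig [-0.0972 -0.0952] z 0.2422 toolx-yaw -0.0002597540503674334 Fjig [ 0.91 -1.2 ] 0.16 gap 0.00021305526240403112
```

```bash
python3 -m inch '[1.7,-2.3,0,0, 1.7,-2.3,0,0, 1.8,-2.4,0,0, 0,0,4,0, 0,0,4,0]'
python3 -m inch '[0,0,4,0, 0,0,3.5,0, 0,0,2.5,0, 0,0,2,0, 0,0,0.9,0]'
python3 -m inch '[0,0,0,0, 0,0,0,0, 0,0,0,0, 0,0,0,0, 0,0,0,0]'
python3 h.py
```

```text
clock: 1.77
tcp_pos: [0.4789, -0.0472, 0.1633]
orientation: [0.001, 0.998, 0.067, 0.003]
wrist_force: [0.4, -1.1, -0.8]
finger_gap: -0.0
grip_force: 0.0
clock: 2.18
tcp_pos: [0.4735, -0.0477, 0.0302]
orientation: [-0.001, 0.998, 0.065, -0.003]
wrist_force: [-0.4, -0.1, 0.3]
finger_gap: 0.0003
grip_force: 0.0
clock: 2.6
tcp_pos: [0.4772, -0.0487, 0.0346]
orientation: [0.001, 0.998, 0.065, 0.001]
wrist_force: [0.1, 0.1, 0.8]
finger_gap: 0.0002
grip_force: 0.0
t 2.6 jig [-0.0448 -0.0276] z 0.0346 toolx-yaw -0.00018868705778338213 Fjig [0.11 0.1 ] 0.83 gap 0.00020977490631379105
```

```bash
python3 -m inch '[0.5,0,0.3,0, 0.5,-0.1,0,0, 0.5,0,0,0, 0.5,0,0,0, 0.4,0,0,0]'
python3 -m inch '[0.4,0,0,0, 0.4,0,0,0, 0.4,0,0,0, 0.4,0,0,0, 0.4,0,0,0]'
python3 -m inch '[0.4,0,0,0, 0.4,0,0,0, 0.4,0,0,0, 0.2,0,0,0, 0,0,0,0]'
python3 h.py; python3 - <<'E'
from meas import *
im=eyes.read_camera('top'); cv2.imwrite('pics/p1.png',cv2.resize(im[145:255,190:345,::-1],None,fx=5,fy=5,interpolation=0))
E
```

```text
clock: 3.02
tcp_pos: [0.5007, -0.0442, 0.0304]
orientation: [0.0, 0.998, 0.065, 0.0]
wrist_force: [0.0, 0.3, 0.1]
finger_gap: 0.0
grip_force: 0.0
clock: 3.43
tcp_pos: [0.5198, -0.0416, 0.0302]
orientation: [0.0, 0.998, 0.065, -0.0]
wrist_force: [-0.4, 0.2, 0.5]
finger_gap: -0.0001
grip_force: 0.2
clock: 3.85
tcp_pos: [0.5342, -0.0398, 0.0303]
orientation: [0.0, 0.998, 0.065, 0.0]
wrist_force: [0.6, -0.2, 0.0]
finger_gap: 0.0
grip_force: 0.0
t 3.85 jig [ 0.0128 -0.0262] z 0.0303 toolx-yaw -4.3635739189445966e-05 Fjig [ 0.53 -0.23] 0.01 gap 3.8333336979222636e-05
```

View pics/p1.png

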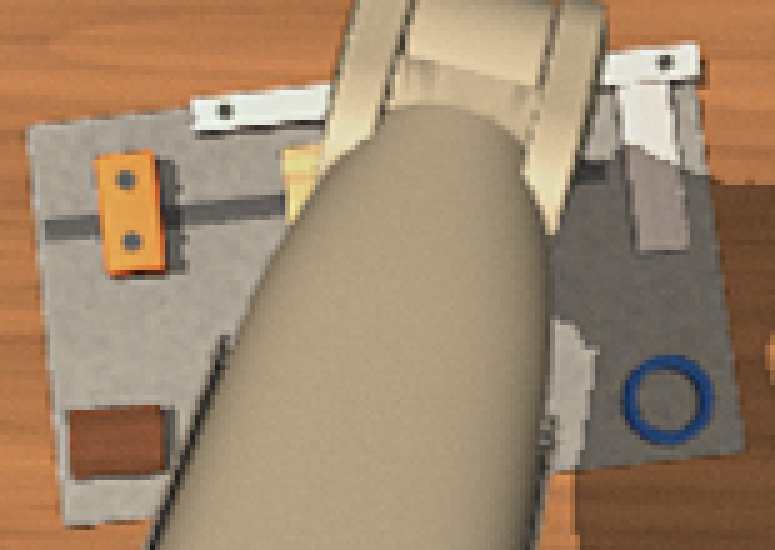

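The arm hides most of the view. The board's far left corner has moved from (293,188) to (285,150), about 22 mm toward the fence as planned, and the jaw, offcut and tape haven't moved. I'll keep pushing gently and watch the force.

```bash
python3 -m inch '[0.3,0,0,0, 0.3,0,0,0, 0.3,0,0,0, 0.2,0,0,0, 0.1,0,0,0]'
python3 h.py
python3 -m inch '[0.15,0,0,0, 0.15,0,0,0, 0.1,0,0,0, 0.1,0,0,0, 0,0,0,0]'
python3 h.py
```

```text
clock: 4.32
tcp_pos: [0.5457, -0.0383, 0.0303]
orientation: [0.0, 0.998, 0.065, 0.0]
wrist_force: [-1.5, 0.4, 1.1]
finger_gap: 0.0001
grip_force: 0.6
t 4.32 jig [ 0.0245 -0.0262] z 0.0303 toolx-yaw -0.00012399577598090628 Fjig [-1.43  0.62] 1.13 gap 6.334266210633726e-05
clock: 4.73
tcp_pos: [0.5505, -0.0376, 0.0303]
orientation: [0.0, 0.998, 0.065, 0.0]
wrist_force: [-0.2, -0.2, -0.1]
finger_gap: -0.0001
grip_force: 0.0
t 4.73 jig [ 0.0294 -0.0261] z 0.0303 toolx-yaw -0.00012838495506153902 Fjig [-0.23 -0.16] -0.08 gap -0.00012276865476230475
```

```bash
python3 -m inch '[0.1,0,0,0, 0.1,0,0,0, 0.1,0,0,0, 0,0,0,0, 0,0,0,0]'|grep wrist
python3 h.py
```

```text
wrist_force: [-8.1, -2.2, 6.2]
t 5.15 jig [ 0.0296 -0.0261] z 0.0301 toolx-yaw -0.0007390496999070961 Fjig [-8.29 -1.1 ] 6.15 gap -0.00016380593920504628
```

```bash
python3 - <<'E'
from meas import *
im=eyes.read_camera('side'); p=proj('side',np.r_[O+MJ@[.04,-.05],.03])[0].astype(int); print(p)
cv2.imwrite('pics/p2.png',cv2.resize(im[p[1]-60:p[1]+60,p[0]-80:p[0]+80,::-1],None,fx=5,fy=5,interpolation=0))
E
```

```text
[265 217]
```

View pics/p2.png

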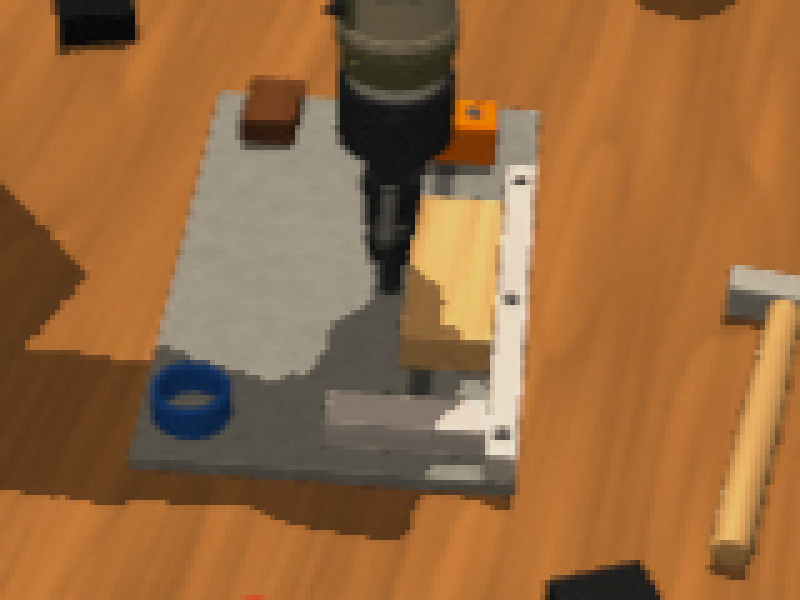

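The board now lies flush along the fence (yellow block between (405,200) and (500,365)), with a gap left to the stop, and an 8 N reaction confirms contact. Next I'll back off and go behind the jaw.

```bash
python3 -m inch '[-1,0,0,0, -2,0,0,0, 0,0,-3,0, 0,0,-3,0, 1,-3,-1,0]'
python3 -m inch '[1,-4,0,0, 1,-4,0,0, 1,-4,0,0, 1,-4,0,0, 0.6,-4,0,0]'
python3 -m inch '[0,0,0,0, 0,0,2.5,0, 0,0,2.5,0, 0,0,2,0, 0,0,0,0]'
python3 h.py
```

```text
clock: 5.62
tcp_pos: [0.5314, -0.0137, 0.1039]
orientation: [0.002, 0.998, 0.063, 0.003]
wrist_force: [1.8, -0.3, 0.2]
finger_gap: -0.0
grip_force: 0.0
clock: 6.03
tcp_pos: [0.5523, 0.1796, 0.1007]
orientation: [-0.009, 0.996, 0.085, 0.0]
wrist_force: [0.2, -1.4, 0.0]
finger_gap: 0.0001
grip_force: 0.0
clock: 6.45
tcp_pos: [0.5488, 0.1748, 0.0263]
orientation: [-0.007, 0.997, 0.081, -0.004]
wrist_force: [-0.9, 0.2, -1.2]
finger_gap: -0.0002
grip_force: 0.0
t 6.45 jig [0.0554 0.1847] z 0.0263 toolx-yaw 0.03049108211992746 Fjig [-0.83  0.27] -1.22 gap -0.0001838564624459297
```

```bash
python3 -m inch '[0,0,-0.4,0.03, 0,0,0,0, 0,0.4,0,0, 0,0.4,0,0, 0,0.4,0,0]'|grep wrist
python3 h.py
python3 -m inch '[0,0.5,0,0, 0,0.5,0,0, 0,0.5,0,0, 0,0.5,0,0, 0,0.5,0,0]'|grep wrist
python3 h.py
python3 -m inch '[0,0.5,0,0, 0,0.5,0,0, 0,0.5,0,0, 0,0.5,0,0, 0,0.5,0,0]'|grep wrist
python3 -m inch '[0,0.5,0,0, 0,0.5,0,0, 0,0.5,0,0, 0,0.5,0,0, 0,0.5,0,0]'|grep wrist
python3 h.py
```

```text
wrist_force: [-0.1, 2.7, 3.1]
t 6.87 jig [0.0602 0.1649] z 0.0357 toolx-yaw 0.014091450567170372 Fjig [0.23 2.64] 3.12 gap -2.7896152611339597e-05
wrist_force: [0.8, 2.9, 1.7]
t 7.28 jig [0.0596 0.1396] z 0.0336 toolx-yaw 0.014045084125946017 Fjig [1.2  2.74] 1.75 gap -7.447473314758055e-05
wrist_force: [-0.1, 2.6, 2.7]
wrist_force: [-2.4, 4.1, 3.2]
t 8.12 jig [0.0596 0.09  ] z 0.0324 toolx-yaw 0.01431083740667874 Fjig [-1.84  4.38] 3.16 gap -0.00011807010320918947
```

```bash
python3 -m inch '[0,0.5,0,0, 0,0.5,0,0, 0,0.5,0,0, 0,0.5,0,0, 0,0.5,0,0]'|grep wrist
python3 -m inch '[0,0.4,0,0, 0,0.3,0,0, 0,0.2,0,0, 0,0.1,0,0, 0,0,0,0]'|grep wrist
python3 h.py
```

```text
wrist_force: [-1.2, 3.7, 2.8]
wrist_force: [-0.1, 0.8, 0.9]
t 8.95 jig [0.0603 0.0548] z 0.0315 toolx-yaw 0.013769490455583205 Fjig [0.04 0.84] 0.9 gap 0.00022307976705739928
```

```bash
python3 -m inch '[0,0.1,0,0, 0,0.1,0,0, 0,0.1,0,0, 0,0.1,0,0, 0,0,0,0]'|grep wrist
python3 h.py
python3 -m inch '[0,0.1,0,0, 0,0.1,0,0, 0,0.05,0,0, 0,0,0,0, 0,0,0,0]'|grep wrist
python3 h.py
```

```text
wrist_force: [-1.8, 8.4, 2.8]
t 9.37 jig [0.0603 0.0529] z 0.0315 toolx-yaw 0.015353160427825474 Fjig [-0.69  8.56] 2.78 gap -9.826063545147815e-05
wrist_force: [-2.5, 16.8, 4.5]
t 9.78 jig [0.0603 0.0528] z 0.0315 toolx-yaw 0.017218810714463684 Fjig [-0.3  16.96] 4.48 gap 8.418729971458591e-05
```

Firm contact at the stop (17 N). Now I'll release and give the long edge a light second push at the board's new centre.

```bash
python3 -m inch '[0,-1,0,0, 0,-2,0,0, 0,0,-2.5,0, 0,0,-3,0, 0,0,-2,0]'|grep wrist
python3 -m inch '[-1.5,2.5,0,0.017, -1.5,3,0,0, -1.5,3,0,0, -1.5,3,0,0, -1.5,3,0,0]'|grep wrist
python3 -m inch '[0,1,0,0, 0,0,0,0, 0,0,0,0, 0,0,0,0, 0,0,0,0]'|grep wrist
python3 h.py
python3 - <<'E'
from meas import *
im=eyes.read_camera('side'); p=[265,217]
cv2.imwrite('pics/p3.png',cv2.resize(im[p[1]-60:p[1]+60,p[0]-80:p[0]+80,::-1],None,fx=5,fy=5,interpolation=0))
E
```

```text
wrist_force: [0.1, -0.1, 0.8]
wrist_force: [0.8, 0.4, -0.2]
wrist_force: [-0.1, -0.5, 0.3]
t 11.03 jig [-0.0143 -0.0769] z 0.1038 toolx-yaw -0.0011700719643587543 Fjig [-0.16 -0.51] 0.27 gap 8.849594786193587e-05
```

View pics/p3.png

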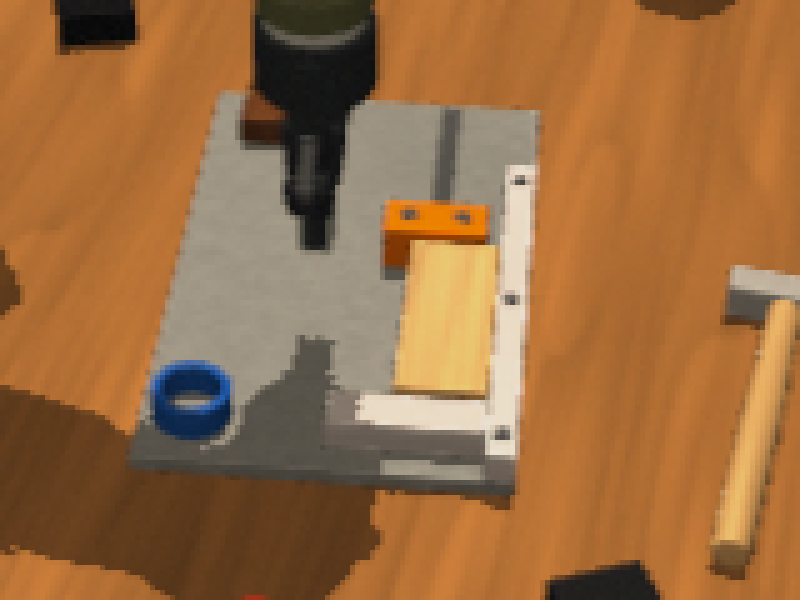

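The board sits in the corner between the fence and the stop (around (445,320)), and the orange jaw meets its free end at (440,240). Now the light second push on the long edge.

```bash
python3 -m inch '[0,0,2.5,0, 0,0,2.5,0, 0,0,2.3,0, 0.5,0,0,0, 0.8,0,0,0]'|grep wrist
python3 -m inch '[0.8,0,0,0, 0.7,0,0,0, 0.5,0,0,0, 0.4,0,0,0, 0,0,0,0]'|grep wrist
python3 h.py
```

```text
wrist_force: [0.2, -0.4, 0.2]
wrist_force: [0.2, 0.7, -0.4]
t 11.92 jig [ 0.0238 -0.0768] z 0.0317 toolx-yaw -0.0024350131200673586 Fjig [0.27 0.72] -0.36 gap -5.4952849597971584e-05
```

```bash
python3 -m inch '[0.2,0,0,0, 0.1,0,0,0, 0.1,0,0,0, 0.1,0,0,0, 0,0,0,0]'|grep wrist
python3 h.py
python3 -m inch '[0.1,0,0,0, 0.1,0,0,0, 0.05,0,0,0, 0,0,0,0, 0,0,0,0]'|grep wrist
python3 h.py
```

```text
wrist_force: [0.5, 0.6, -0.7]
t 12.33 jig [ 0.0271 -0.0765] z 0.0308 toolx-yaw -0.0030230590119357525 Fjig [0.55 0.54] -0.72 gap 0.00038839756799539124
wrist_force: [0.5, 0.5, 0.7]
t 12.75 jig [ 0.0296 -0.0765] z 0.0308 toolx-yaw -0.0028427494448218793 Fjig [0.54 0.4 ] 0.66 gap -1.1965527823043831e-06
```

```bash
python3 -m inch '[0.1,0,0,0, 0.1,0,0,0, 0.05,0,0,0, 0,0,0,0, 0,0,0,0]'|grep wrist
python3 h.py
```

```text
wrist_force: [-7.0, -2.2, 4.1]
t 13.17 jig [ 0.0299 -0.0763] z 0.0307 toolx-yaw -0.003332063519210171 Fjig [-7.26 -1.3 ] 4.14 gap -0.00014224247795929603
```

Contact at the same place as before, so the board was still flush. I'll withdraw to get a clear top view.

```bash
python3 -m inch '[-1,0,0,0, -2,0,0,0, 0,0,-4,0, 0,0,-4,0, 0,0,-4,0]'|grep wrist
python3 -m inch '[0,0,-4,0, 0,0,-4,0, -2.6,3,0,0, -2.6,3,0,0, -2.6,3,0,0]'|grep wrist
python3 -m inch '[-2.6,3,0,0, -2.6,3,0,0, -2.6,3,0,0, -2.6,3,0,0, -2.6,3,0,0]'|grep wrist
python3 -m inch '[-2.6,3,0,0, -2.6,3,0,0, -2.6,3,0,0, -2.6,3,0,0, -2.6,3,0,0]'
python3 h.py
python3 - <<'E'
from meas import *
np.set_printoptions(precision=4,suppress=True)
im=eyes.read_camera('top'); o=meas(im)
for k in('board','jaw','offcut','tape'):
    if k in o: r=o[k][0]; print(k,J(r[1]/1000).round(4).tolist(),J(np.array(r[0][0])/1000),r[0][1:])
cv2.imwrite('pics/p4.png',cv2.resize(im[145:255,190:345,::-1],None,fx=5,fy=5,interpolation=0))
E
```

```text
wrist_force: [0.9, -0.6, 1.8]
wrist_force: [0.4, -0.3, 0.2]
wrist_force: [1.3, -0.3, 0.5]
clock: 14.83
tcp_pos: [0.2441, -0.5267, 0.2228]
orientation: [-0.01, 0.998, 0.064, -0.001]
wrist_force: [1.4, 0.0, 0.5]
finger_gap: 0.0002
grip_force: 0.0
t 14.83 jig [-0.3383 -0.4711] z 0.2228 toolx-yaw -0.0031222562218637395 Fjig [ 1.38 -0.17] 0.47 gap 0.0001992390197698825
board [[0.0365, 0.0005], [0.0423, -0.1496], [0.1049, -0.1471], [0.0991, 0.0029]] [ 0.0707 -0.0733] ((62.63438034057617, 150.15328979492188), 9.717865943908691)
jaw [[0.0196, 0.0336], [0.0201, 0.0017], [0.0884, 0.0028], [0.0879, 0.0347]] [0.054  0.0182] ((68.26567840576172, 31.89337158203125), 8.451394081115723)
offcut [[-0.0947, 0.1903], [-0.0962, 0.1357], [-0.0568, 0.1346], [-0.0553, 0.1892]] [-0.0757  0.1625] ((39.4112663269043, 54.667537689208984), 5.917608737945557)
tape [[-0.1195, -0.1517], [-0.0889, -0.1903], [-0.0511, -0.1602], [-0.0817, -0.1217]] [-0.0853 -0.156 ] ((48.28136444091797, 49.25391387939453), 45.95730972290039)
```

View pics/p4.png

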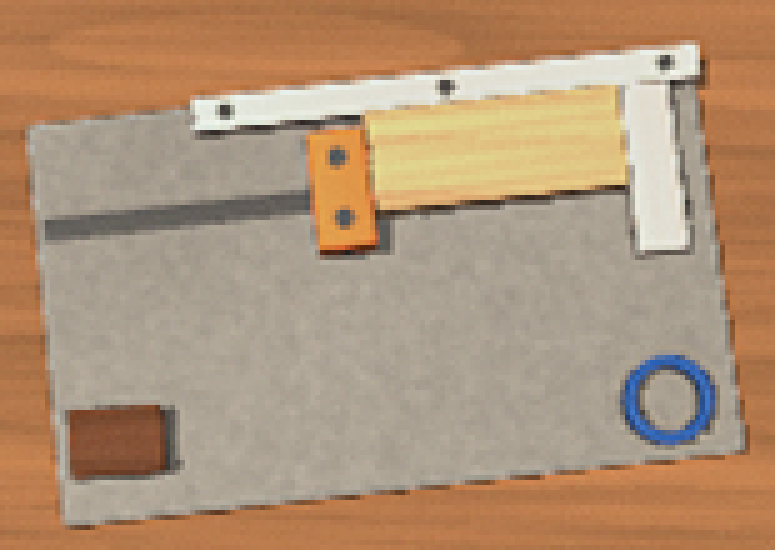

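The top view shows the board in the corner. Its near edge runs from (378,211) to (627,185), a slope of 0.104, and its far edge has a slope of 0.111; the fence's slope is 0.107, so they are parallel. The jaw touches the board's free end at (370,160), and the offcut and tape are where they started. I'll let the arm settle and hand in.

```bash
python3 -m inch '[0,0,0,0, 0,0,0,0, 0,0,0,0, 0,0,0,0, 0,0,0,0]'|grep wrist; python3 -c "
from workcell import env
print(env.hand_in())"
```

```text
wrist_force: [0.7, 0.3, 0.4]
the job is handed in; nothing more can be done
None
```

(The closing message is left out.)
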